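Vacuum-seal a jar in the chamber sealer

ROBOT

A 6-joint arm with a two-finger parallel gripper is mounted at the origin on the work surface. World frame = base frame: x ahead of the robot, y to its left, z up, the work surface at z = 0. Lengths are in m, angles in rad, forces in N, time in s.
With the tool pointing down it reaches from about 0.35 to 0.775 m from the base axis. Payload 5.5 kg.
Tool frame: the origin (TCP) lies between the finger pads, 19 mm behind the fingertips; this is the grasp point; z points along the fingers, y is the line along which they close (so a half turn about z gives the same grasp; the last joint's range is limited). The gripper opens to 85 mm and grips with 20 to 120 N. Pads are 22 mm wide; open, the fingers measure 114 mm over their backs; the gripper's body (76 mm by 85 mm) begins 54 mm behind the grasp point. The pads swing forward as they close: fully open they stand 13 mm farther back than shut.
Start: joints at [0.962, 0.313, 0.046, 1.304, 0, 1.431], TCP at [0.26, 0.513, 0.25] pointing down, gripper open.
Joint ranges: [-2.76, 2.76], [-0.86, 1.69], [-1.03, 1.26], [-2.2, 2.34], [-1.47, 1.5], [-3.14, 3.14]. Speed limits (rad/s): [2.57, 2.57, 3.14, 3.14, 3.14, 3.14].

INTERFACE

Orientations are given as a unit quaternion [w, x, y, z].
In Python, from workcell import get_state, read_camera, camera_info, hand_in, recognise gives the robot as it stands.
- The arm moves only by the tool arm_command, never from a script. Its argument "moves" is one flat list of numbers, 7 for each row, row after row: the opening, from -1 (shut) to 1 (fully open), then the shift along the tool's x, y, z in mm, then the turn, a rotation vector about the tool's x, y, z in rad. A call has 1 to 8 rows; each row shifts and turns the commanded pose from where the row before left it, along the tool's axes as they then stand; what a row does not reach is not made up. A row lasts 1/8 s, in which the tool goes at most 62.5 mm and 10.7 degrees, less where a joint would pass 70% of its speed; a pose out of reach is approached as far as the arm can. A call with a gripper value outside its range is refused whole. The fingers move at their own pace and stop on an object; "newtons" is the grip in N (left out, the last holds). Time passes only in rows, so rows that do not move let the fingers close. It gives the time, the measured TCP pose, the force, the opening and the grip force at its end, in the units of the state.
- get_state(): the state, without advancing time (a new reading comes with each control period).
- read_camera(name): name is "scene" or "side" or "wrist"; returns (picture, depth): 420x560x3 uint8, blue, green, red; 420x560 float32, m along the optical axis (not along the pixel's ray), 0 where there is no reading.
- camera_info(name): a dict with "fovy" (degrees; the focal length in pixels is half the picture's height over the tangent of half this angle, whatever the lens; pixels are square), "cx", "cy" (the principal point, pixels), "eye" and "orientation" of the camera in the world; the wrist camera has in their place "tool_from_camera" (4x4, takes a point from camera to tool coordinates, whose origin is the TCP and whose axes are the flange's). Camera axes: x right, y down, z forward; pixel columns grow to the right and rows downward; lengths in m; the calibration is good to about 2 mm. The wrist camera is an equidistant fisheye: a pixel r from the principal point sees the ray r / f radians off the axis. A picture is of the moment at which its call begins: read the wrist's pose just before it. camera_info takes no time and is no camera call.
- hand_in(): hands the job in; it is judged then, once.
Trained networks look in the newest picture that a camera, given by its name, has taken for a name from the list of things; names that differ only in an ending like _2 or _b are one class to them, and where a whole thing is asked for, a point or a joint stands for the part that bears it (a point fixed in the world has none). Each returns a list of dicts, best first, with "confidence" (0 to 1); they miss things now and then, are a little off and sometimes report something else, mostly with a low value. They report only what shows in the picture. A call takes as long as a camera call.
- recognise(camera, label): "point" ([column, row] in pixels, amid what is visible of it).
The state is a dict: "clock": time; "joint_pos": joint angles; "qvel": joint speeds; "tau": joint torques, N m; "tcp_pos": TCP position; "orientation": TCP orientation; "wrist_force": force on the tool from outside, world axes, zero at the start; "ft_torque": the same for the moment, N m; "finger_gap": finger opening in m; "grip_force": force on a finger pad.
Only numpy, scipy, OpenCV 4.12 (cv2) and the standard library are available. Lean on these libraries where they do the work, as an engineer would, in place of code of your own. Each camera call takes 0.05 s, during which the arm holds its last target. There are 200 camera calls.

TASK

Seal the jar that stands in the vacuum sealer's chamber: with the lid still up, switch the machine on by pressing the raised end of the rocker switch on its front panel fully down with a fingertip, then push the sprung lid down with the fingertips, without slamming it, until it is fully shut on its gasket. The lid springs up again if let go, so finish while holding it: the program ends with the fingertips still pressing the lid shut. Do not grip the lid or lift anything, and leave the jar in the chamber and the things beside the machine where they stand.

Things in the scene. Friction and masses are not known exactly. Their poses are not given: they have to be found in the camera images.
- sealer: Steel countertop vacuum sealer, fixed, 440 deep (x) x 360 wide (y) x 184 mm high shut. Origin: on the bench under its centre; x points front to back. x -225 to -120: panel, sloping up from 90 to 105 mm high: rocker (y +125), keypad, gauge (y -110). x -120 to 215: chamber under the lid, walls 155 high, 40 thick (rear 60), well floor at height 50. Lid hinge line: along y at x +195, height 162.
- power (a joint): Rocker switch, black, 48 long (machine's x) x 26 mm wide. Rad: 0 = off, far half (towards the lid) raised 23 degrees off the panel, near half flat; 0.4 = fully on, far half flat, 7 mm over the panel. It stays where it is left; about 4 N on the end of the raised half turns it.
- power_press (a point): Point to press on the rocker: on top of its raised far half, mid-width, 16 mm from the pivot, 8 mm from the far end. It sinks about 6 mm as the rocker turns fully on, and moves with it.
- lid: Lid of the sealer on a sprung hinge, starts 0.40 to 0.52 rad open. Origin: on the underside of its front bar, 300 mm from the hinge line; its height is 162 mm when fully shut (hard stop) and 162 + 300 sin(angle) open. x: along the lid from front to hinge; z: out of its top. Pushed at lid_front it moves at 1 to 3 N, growing to about 9 N when shut; let go, it rises again by itself.
- lid_front (a point): Middle of the top face of the lid's front bar, 22 mm above the lid's origin along its z, 20 mm behind its front edge; 184 mm above the bench when shut. Lid: 320 long x 350 wide x 22 mm thick aluminium frame (front bar 40 wide, sides 35) round a clear pane 4 mm lower. Axes as the lid's.
- jar: Loose glass jar with a steel screw lid, 72 mm diameter, 85 mm high, standing in the chamber under the lid (the shut lid clears it by 25 mm). Origin: centre of its underside; z up.
- spare_jar: A second, equal loose jar, 72 mm diameter, 85 mm high, on the bench beside the machine. Bystander. Origin: centre of its underside.
- pan: Loose open stainless-steel food pan, 176 x 108 x 65 mm high, on the bench beside the machine. Bystander. Origin: centre of its underside.

How it is judged:
On the way, in this order (a step that is already met when the one before it is completed fails the run):
1. the rocker is pressed on while the lid is still up (value of joint power above 0.3 rad and height (world z) of lid above 0.235 m), for 0.1 s.
2. the lid is pushed shut by the fingers (height (world z) of lid below 0.168 m and contact force between the fingers and lid above 3 N), for 0.2 s.
At the end, for the whole second after the job is handed in: The rocker is on (joint above 0.3 rad); the lid is within 6 mm of fully down (its origin below 168 mm), held by the fingers with over 3 N; the jar in the chamber stands upright within 20 mm of its place; the spare jar and pan are within 30 mm of theirs (all of step 2 and value of joint power above 0.3 rad and angle between jar's own z axis and vertical below 0.1 rad and distance of jar from where it was at the start of the episode below 0.02 m and distance of each of spare_jar, pan from where it was at the start of the episode below 0.03 m); the arm keeps its last pose, push and grip.
It fails at once if the lid is slammed (pushed down faster than 0.4 m/s) (linear speed of lid above 0.4 m/s and contact force between the fingers and lid above 1 N).
It fails at once if the lid is lifted further open (above 0.65 rad) (height (world z) of lid above 0.345 m).
It fails at once if the lid is gripped round its edge or pushed from below (fingers press on it with over 3 N while the TCP is below its top face) (contact force between the fingers and lid above 3 N and z of the grasp point in the frame of lid_front below 0 m).
It fails at once if the jar in the chamber is lifted, knocked over or moved by more than 20 mm (distance of jar from where it was at the start of the episode above 0.02 m or angle between jar's own z axis and vertical above 0.3 rad).
It fails at once if the spare jar or the pan is lifted or moved by more than 30 mm (distance of any of spare_jar, pan from where it was at the start of the episode above 0.03 m).
It also fails if it takes over 45 s, if anything falls off the work surface, if the arm or the gripper's body presses on something with over 40 N, if the wrist force passes 120 N, or if a joint passes its speed limit or range.

## Working session

There is one attempt and no reset: what is moved stays moved. The work goes in short steps, Python scripts to look and compute and a tool call to move; the robot and the scene stay as the last step left them, time stands still between calls to the robot, and variables do not carry over. Pictures are saved under pics/ and viewed, at most 10 in all, crops included, and the job is handed in when it is done.

Besides the shell and the picture viewer there is one more tool, called after "Emit:" in YAML: its name, and indented under it one key for each argument. arm_command: Moves the arm, as the interface text tells. Its arguments: {"type":"object","properties":{"moves":{"type":"array"},"newtons":{"type":"number"}},"required":["moves"]}

```bash
mkdir -p pics; cat > h.py <<'E'
import numpy as np, cv2
from scipy.spatial.transform import Rotation as R
from workcell import *
def q2R(q): return R.from_quat([q[1],q[2],q[3],q[0]]).as_matrix()
def cloud(name,d):
    i=camera_info(name); f=210/np.tan(np.radians(i['fovy'])/2)
    v,u=np.mgrid[0:420,0:560]
    P=np.stack([(u-i['cx'])/f*d,(v-i['cy'])/f*d,d],-1)
    return P@q2R(i['orientation']).T+np.array(i['eye'])
E
python3 - <<'E'
from h import *
print(get_state())
for n in('scene','side'):
    p,d=read_camera(n); cv2.imwrite(f'pics/{n}0.png',p); np.save(n+'.npy',d)
    W=cloud(n,d); print(n,camera_info(n))
    for l in('power_press','power','lid_front','lid','jar','pan','sealer'):
        for r in recognise(n,l)[:2]:
            c,w=map(int,np.round(r['point'])); print(l,r,W[w,c].round(3),d[w,c])
E
```

```text
{'clock': 0.0, 'joint_pos': array([9.62352437e-01, 3.14011122e-01, 4.49582249e-02, 1.30362229e+00,
       2.40231393e-05, 1.43120284e+00]), 'qvel': array([-0.00021762, -0.00031659,  0.00034412, -0.00011792,  0.00156214,
       -0.00043931]), 'tau': array([ 8.01135975e-04, -4.80631113e+01,  2.98531866e+01,  1.93210097e-02,
       -3.29824725e-04, -8.18784144e-06]), 'tcp_pos': array([0.2595334 , 0.51254086, 0.24909428]), 'orientation': array([-3.54410938e-04,  2.32283857e-01,  9.72647586e-01, -8.70096366e-04]), 'wrist_force': array([ 0.88141233, -0.15242471, -0.47196262]), 'ft_torque': array([0.01207918, 0.02097583, 0.07257477]), 'grip_force': 0.0, 'finger_gap': 0.08521447139868797}
scene {'fovy': 43.04596321835336, 'cx': 285.87997907895584, 'cy': 208.4136042285521, 'eye': array([0.05465624, 0.24279839, 1.40529534]), 'orientation': array([ 0.11764059, -0.56053832,  0.8028869 , -0.16531821])}
power_press {'point': [313.2, 128.0], 'confidence': 0.62} [ 0.702 -0.062  0.264] 1.3305284
power {'point': [277.3, 232.6], 'confidence': 0.75} [0.529 0.099 0.1  ] 1.3942668
lid_front {'point': [313
[... 668 characters left out ...]
123, 0.02674861, 1.06078057]), 'orientation': array([-0.11793236,  0.6987924 , -0.69604178,  0.11535588])}
power_press {'point': [244.9, 230.4], 'confidence': 0.67} [0.528 0.091 0.102] 0.994814
power {'point': [241.2, 227.0], 'confidence': 0.56} [0.533 0.101 0.11 ] 0.98834443
lid_front {'point': [317.4, 134.1], 'confidence': 0.75} [ 0.703 -0.073  0.265] 0.89712024
lid_front {'point': [411.8, 260.8], 'confidence': 0.35} [ 0.456 -0.315  0.083] 0.9874494
lid {'point': [317.5, 135.3], 'confidence': 0.6} [ 0.7   -0.075  0.265] 0.8952634
jar {'point': [322.7, 180.0], 'confidence': 0.58} [ 0.665 -0.106  0.091] 1.0488416
pan {'point': [168.3, 209.0], 'confidence': 0.66} [0.614 0.311 0.005] 1.1158919
```

```bash
python3 - <<'E'
from h import *
p=cv2.imread('pics/side0.png'); cv2.imwrite('pics/side0c.png',cv2.resize(p[60:330,150:510],(800,600)))
E
```

```text
(no output)
```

View pics/scene0.png

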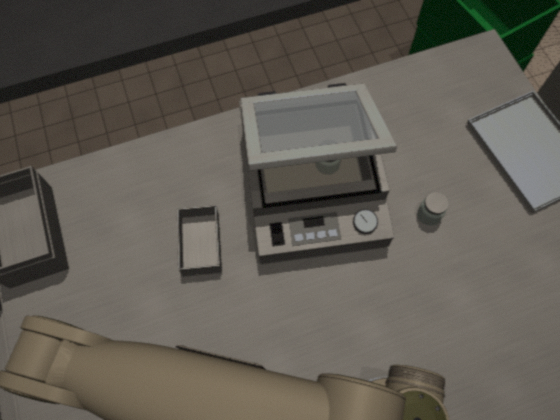

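View pics/side0c.png

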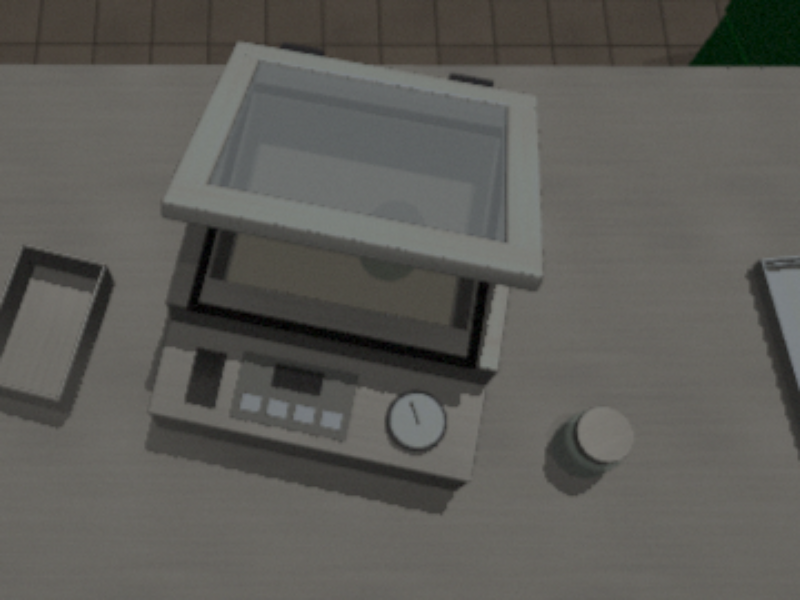

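The side picture (crop scaled 2.22×) shows the sealer with the lid up. The black rocker is at about pixel (243,229), the gauge at (337,249) and the lid's front bar runs from (227,154) to (393,184). The pan is left of the machine and the spare jar is right of it. I'll measure these more precisely from the cloud.

```bash
python3 - <<'E'
from h import *
for n in('scene','side'):
    d=np.load(n+'.npy'); W=cloud(n,d); p=cv2.imread(f'pics/{n}0.png').astype(int)
    m=(d>0)&(W[...,2]>.082)&(W[...,2]<.12)&(W[...,0]>.4)&(W[...,0]<.64)&(abs(W[...,1]+.06)<.26)
    nl,lab,st,_=cv2.connectedComponentsWithStats(m.astype(np.uint8)); k=1+np.argmax(st[1:,4]); P=W[lab==k]
    (c,s,a)=cv2.minAreaRect((P[:,:2]*1000).astype(np.float32)); print(n,'panel',c,s,a,len(P))
    # panel plane + rocker
    A=np.c_[P[:,:2],np.ones(len(P))]; g=np.linalg.lstsq(A,P[:,2],rcond=None)[0]
    for _ in range(5):
        r=P[:,2]-A@g; k2=abs(r)<.003; g=np.linalg.lstsq(A[k2],P[k2,2],rcond=None)[0]
    up=-np.array(g[:2]); print('plane',g,'slope',np.hypot(*g[:2]),'yaw',np.degrees(np.arctan2(g[1],g[0])))
    # lid frame points
    L=m*0+((d>0)&(W[...,2]>.2)&(W[...,2]<.33)&(W[...,0]>.6)&(abs(W[...,1]+.06)<.25)&(p.sum(2)>330))
    # front bar: 
    Q=W[(L>0)&(W[...,2]<.36)]; 
    (c,s,a)=cv2.minAreaRect((Q[:,:2]*1000).astype(np.float32)); print('lid',c,s,a,len(Q),Q[:,2].min(),Q[:,2].max())
    # rocker: dark px
    r0=[(277,233),(243,229)][n=='side']; v,u=np.mgrid[0:420,0:560]
    b=(p.max(2)<60)&(abs(u-r0[0])<22)&(abs(v-r0[1])<22)&(W[...,0]<.6)
    nl,lab,st,ce=cv2.connectedComponentsWithStats(b.astype(np.uint8)); k=lab[r0[1],r0[0]]; print(st[1:],k,p[r0[1],r0[0]])
    B=W[(lab==k)]; (c,s,a)=cv2.minAreaRect((B[:,:2]*1000).astype(np.float32)); print('rocker',c,s,a,B[:,2].min(),B[:,2].max(),B.mean(0))
    h=W[...,2]-(W[...,0]*g[0]+W[...,1]*g[1]+g[2])
    sub=h[r0[1]-12:r0[1]+14:2,r0[0]-12:r0[0]+14:2]*1000; print(sub.round().astype(int))
E
```

```text
scene panel (506.7271728515625, -22.566619873046875) (360.15911865234375, 112.0153579711914) 77.9911117553711 5803
plane [ 0.14119636 -0.02986394  0.02527673] slope 0.14432001990080315 yaw -11.942422585317297
lid (715.6949462890625, -68.527587890625) (348.43121337890625, 249.9305877685547) 78.57879638671875 4319 0.20001626544165818 0.3261619360073671
[[256 212  31   5  79]
 [289 217  10   4  31]
 [269 222  15  24 267]
 [256 247   1   1   1]
 [274 251  25   4  55]] 3 [15 13 12]
rocker (305.7622985839844, 159.51687622070312) (33.51994323730469, 528.0496826171875) 75.28363800048828 0.08844442101524996 1.4052953447816376 [0.52441924 0.10124403 0.11324005]
[[-5 -1  1 -2 -2 -4 -2  0 -2  3 -1  3  8]
 [ 1  3  6 -2 -1  1  2 -3  2 -3  4  4 -6]
 [-2 -1  2 18 19 20 10 14  6 -2 -4 -1  3]
 [-5 -2  2  9 12 16 12 16 -3 -5 -2  2  0]
 [-6  2 -2 11 10  8 12  5  0 -2 -3 -3  6]
 [ 3  1 -1  6  5  4  8 10  8 -2  3  4 -2]
 [-4 -1  1  3  8  4  3 13  4  1 -2  1  2]
 [-1  0  0 -2  7  5  6  6  8  7  0 -1 -2]
 [-5 -6 -2  1  8  5  5  4  6  0 -4 -1 -3]
 [ 3 -5  0  0  3  8 11  1  9  2  1  1  1]
 [ 1 -2  5 -4 11 12 
[... 611 characters left out ...]
125, 77.12500762939453) (314.4215393066406, 49.2354736328125) 9.556557655334473 0.09195660186506016 1.0607805744644805 [0.52819416 0.09750216 0.10719809]
[[-4  1  1 -3  2  3  3  0 -2  1 -3  1  2]
 [-2 -2  0  0 13 14 10  8  4  1  7  2  0]
 [ 0  0 -1  3 11 15 12 15 13  4 -1 -3  1]
 [-3  2 -1  2 12 11 12 13 11  1  0 -1  2]
 [-3  0  0  4  7 13  7 13 10  2  0  0  1]
 [ 1 -1 -4  8  8 12  8  6  6  1  0 -2 -3]
 [-3  1  2  3  2  7  1  5  5 -3 -3 -6  2]
 [-1  0  0  7  6  8  6  8  3 -2  0 -3 -1]
 [ 1  0  1  5  8  8  3  8  4 -2 -1 -2 -2]
 [-4 -2  5  8  7  7  5  8  3  0 -1  1 -2]
 [-2  1  5  4  4  5  6  5  1  1 -1 -4  2]
 [ 0  1  2  3  1  1  7  4  1 -3 -1 -1  3]
 [ 1  1 -3  2  1  2  1  0 -1  1 -3  1  3]]
```

```bash
cat >> h.py <<'E'
a=np.radians(-11.9); MX=np.array([np.cos(a),np.sin(a),0]); MY=np.array([-np.sin(a),np.cos(a),0])
C=np.array([.5072,-.0231,0]); O=C+.1725*MX
def mach(W): return np.stack([(W-O)@MX,(W-O)@MY,W[...,2]],-1)*1000
def world(x,y,z): return O+(x*MX+y*MY+np.array([0,0,z]))/1000
E
python3 - <<'E'
from h import *
from scipy.optimize import least_squares
print('O',O)
for n in('scene','side'):
    d=np.load(n+'.npy'); M=mach(cloud(n,d)); M[d==0]=1e4
    x,y,z=M[...,0],M[...,1],M[...,2]
    h=z-(90+(x+225)/105*15)
    pm=(x>-218)&(x<-128)&(abs(y)<175)&(abs(h)<12); print(n,'panel res',np.median(h[pm&(abs(y-100)>60)]))
    r=(abs(y-125)<30)&(x>-215)&(x<-125)&(h>4.5)&(h<30)
    P=M[r]; print('rocker',len(P),'x',np.percentile(P[:,0],[3,50,97]).round(1),'y',np.percentile(P[:,1],[3,50,97]).round(1))
    for lo in range(-210,-130,8):
        k=(abs(y-125)<10)&(x>lo)&(x<lo+8); print(lo+4,h[k].mean().round(1),k.sum(),end=' | ')
    print()
    # lid: bar side strips & front bar
    k=(abs(y)<175)&(z>205)&(z<400)&(x>-120)&(x<190); P=M[k]
    def f(v): return (P[:,2]-162)*np.cos(v[0])+(P[:,0]-195)*np.sin(v[0])-22
    s=least_squares(f,[.45],loss='soft_l1',f_scale=3); t=s.x[0]; print('lid angle',t,np.median(abs(s.fun)),'xmin',np.percentile(P[:,0],1),'y',np.percentile(P[:,1],[1,99]), 'zmax',np.percentile(P[:,2],99))
    fr=P[(P[:,0]<np.percentile(P[:,0],12))]; print('front',fr.mean(0))
t=.46
print('press',world(-161,125,115))
E
```

```text
O [ 0.6759928  -0.05867022  0.        ]
scene panel res 0.21895132035475484
rocker 198 x [-207.1 -175.9 -148.2] y [104.  126.2 141.1]
-206 1.1 22 | -198 5.5 29 | -190 6.8 25 | -182 6.0 23 | -174 8.2 26 | -166 11.1 24 | -158 13.7 22 | -150 2.3 10 | -142 -1.1 21 | -134 -1.3 22 | 
lid angle 0.4413340709500408 2.624749683430238 xmin -90.02025946643535 y [-169.81083102  171.29894291] zmax 322.6495800428404
front [-86.12595119  -0.62602101 313.76445437]
side panel res 1.3449890020717916
rocker 247 x [-201.1 -174.  -149.5] y [110.  124.5 139.3]
-206 1.4 31 | -198 5.8 30 | -190 7.6 27 | -182 7.7 26 | -174 7.7 25 | -166 10.8 32 | -158 14.7 30 | -150 6.6 17 | -142 1.1 23 | -134 0.2 24 | 
lid angle 0.45034912174487607 2.1784246037724913 xmin -88.25450439756537 y [-171.1896258  168.8759774] zmax 323.40003869475163
front [-84.34819694  -5.23998692 315.48596496]
press [0.54422838 0.09684228 0.115     ]
```

Emit:
arm_command:
  moves: [-1, 0, 0, 0, 0, 0, -0.13, -1, 0, 0, 0, 0, 0, -0.131, -1, 0, 0, 0, 0, -0.133, 0, -1, 0, 0, 0, 0, -0.133, 0, -1, 0, 0, 0, 0, -0.134, 0]
  newtons: 40

```text
clock: 1.42
tcp_pos: [0.26, 0.5132, 0.2507]
orientation: [0.2, 0.102, 0.974, -0.02]
wrist_force: [0.5, 0.2, -0.7]
finger_gap: -0.0001
grip_force: 0.0
```

```bash
cat >> h.py <<'E'
def go(x,y,z,tilt):
    "shift (mm) and turn, in present tool axes, to bring the fingertips to machine (x,y,z) mm"
    s=get_state(); Rn=q2R(s['orientation']); Z=np.array([0,0,1.])
    X=-MX*np.cos(tilt)-Z*np.sin(tilt); Rt=np.c_[X,MY,np.cross(X,MY)]
    T=world(x,y,z)-.019*Rt[:,2]
    print('t',s['clock'],'tip',mach(s['tcp_pos']+.019*Rn[:,2]).round(1),'gap',s['finger_gap'],'F',s['wrist_force'].round(1))
    print('shift',(Rn.T@(T-s['tcp_pos'])*1000).round(1),'turn',R.from_matrix(Rn.T@Rt).as_rotvec().round(3))
    print('down 10mm =',(Rn.T@np.array([0,0,-10])).round(2))
E
python3 -c "
from h import *
go(-160.5,125,150,.4)"
```

```text
t 1.425 tip [-517.4  473.8  233.3] gap -6.488666557160497e-05 F [ 0.5  0.2 -0.7]
shift [-295.8 -348.8  216.5] turn [ 0.001  0.005 -0.001]
down 10mm = [ 3.94 -0.02  9.19]
```

Emit:
arm_command:
  moves: [-1, -35, -42, 25, 0, 0, 0, -1, -35, -42, 25, 0, 0, 0, -1, -35, -42, 25, 0, 0, 0, -1, -35, -42, 25, 0, 0, 0, -1, -35, -42, 25, 0, 0, 0, -1, -35, -42, 25, 0, 0, 0, -1, -35, -42, 25, 0, 0, 0, -1, -20, -25, 18, 0, 0, 0]

```text
clock: 2.42
tcp_pos: [0.5076, 0.1326, 0.1757]
orientation: [0.198, 0.103, 0.975, -0.021]
wrist_force: [-0.1, 1.0, 0.0]
finger_gap: 0.0003
grip_force: 0.0
```

```bash
python3 - <<'E'
from h import *
p,d=read_camera('side'); cv2.imwrite('pics/side1.png',cv2.resize(p[60:330,150:510],(800,600)))
go(-160.5,125,130,.4)
E
```

```text
t 2.475 tip [-195.1  150.4  157.3] gap 0.00016725649937395843 F [ 2.  -1.4 -0.3]
shift [-21.3 -25.2  38.7] turn [-0.003  0.002 -0.004]
down 10mm = [3.91 0.02 9.2 ]
```

View pics/side1.png

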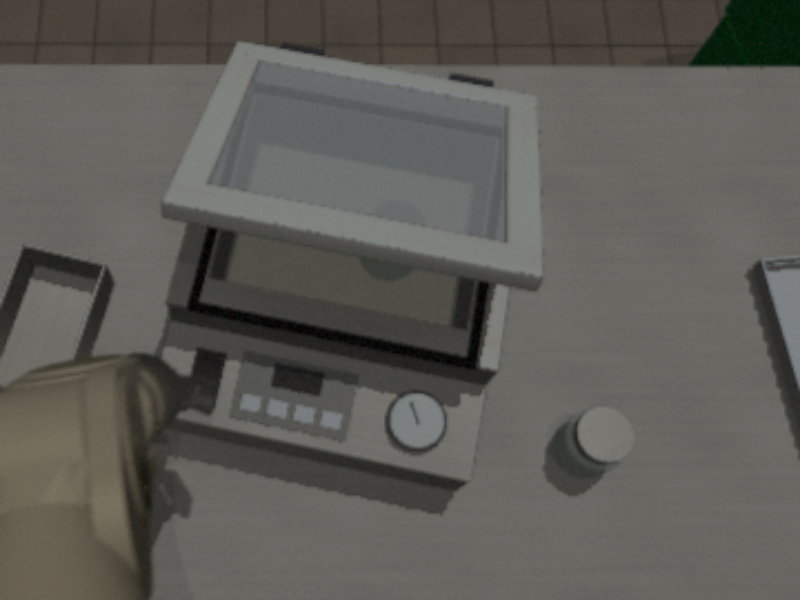

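The gripper comes in from the robot's side, next to the rocker (crop 205,380). The lid is still up and clear, and nothing else has been touched.

Emit:
arm_command:
  moves: [-1, -10, -13, 19, 0, 0, 0, -1, -11, -12, 19, 0, 0, 0, -1, 0, 0, 0, 0, 0, 0, -1, 2, 0, 4.6, 0, 0, 0, -1, 2, 0, 4.6, 0, 0, 0, -1, 0, 0, 0, 0, 0, 0]

```text
clock: 3.22
tcp_pos: [0.5339, 0.1041, 0.1382]
orientation: [0.197, 0.101, 0.975, -0.021]
wrist_force: [0.1, 0.3, 0.2]
finger_gap: 0.0003
grip_force: 0.0
```

```bash
python3 - <<'E'
from h import *
go(-160.5,125,104,.4)
E
```

```text
t 3.225 tip [-165.2  129.9  120.7] gap 0.0003412689818344063 F [0.1 0.3 0.2]
shift [ 2.1 -4.9 17.3] turn [ 0.    -0.001  0.001]
down 10mm = [3.89 0.   9.21]
```

Emit:
arm_command:
  moves: [-1, -3.5, -5, 5, 0, 0, 0, -1, 1.6, 0, 3.7, 0, 0, 0, -1, 1.6, 0, 3.7, 0, 0, 0, -1, 1.6, 0, 3.7, 0, 0, 0, -1, 0.8, 0, 1.8, 0, 0, 0, -1, 0, 0, 0, 0, 0, 0]

```text
clock: 3.98
tcp_pos: [0.5419, 0.0971, 0.1254]
orientation: [0.202, 0.102, 0.974, -0.021]
wrist_force: [-6.0, -1.9, 19.1]
finger_gap: 0.0002
grip_force: 9.6
```

```bash
python3 - <<'E'
from h import *
go(-160.5,125,102,.4)
E
```

```text
t 3.975 tip [-155.8  124.8  108. ] gap 0.00015575331573627416 F [-6.  -1.9 19.1]
shift [6.5 0.2 3.6] turn [-0.     0.009 -0.001]
down 10mm = [ 3.98 -0.01  9.18]
```

The force rose to 19 N with the tip at about the height of a switched-on rocker. I'll back off and look.

Emit:
arm_command:
  moves: [-1, -4, 0, -9, 0, 0, 0, -1, -10, 0, -22, 0, 0, 0, -1, 20, 0, -50, 0, 0, 0, -1, 20, 0, -50, 0, 0, 0, -1, 20, 0, -50, 0, 0, 0, -1, 0, 0, 0, 0, 0, 0]

```text
clock: 4.72
tcp_pos: [0.4273, 0.1217, 0.2731]
orientation: [0.2, 0.101, 0.974, -0.02]
wrist_force: [1.9, 0.3, -0.1]
finger_gap: 0.0001
grip_force: 0.0
```

```bash
python3 - <<'E'
from h import *
go(-75,0,345,0)
for n in('scene','side'):
    p,d=read_camera(n); M=mach(cloud(n,d)); M[d==0]=1e4; x,y,z=M[...,0],M[...,1],M[...,2]
    h=z-(90+(x+225)/105*15)
    for lo in range(-210,-140,8):
        k=(abs(y-125)<10)&(x>lo)&(x<lo+8)&(abs(h)<40); print(lo+4,h[k].mean().round(1) if k.any() else None,k.sum(),end=' | ')
    print()
    k=(abs(y)<175)&(z>205)&(z<330)&(x>-95)&(x<190); P=M[k]; print(np.median(np.arctan2(P[:,2]-184,195-P[:,0])))
    if n=='side': cv2.imwrite('pics/side2.png',cv2.resize(p[60:330,150:510],(800,600)))
E
```

```text
t 4.725 tip [-273.1  125.2  255.6] gap 0.00014101199916035032 F [ 1.9  0.3 -0.1]
shift [-224.6 -125.4   -3.1] turn [0.003 0.404 0.001]
down 10mm = [ 3.93 -0.02  9.19]
-206 None 0 | -198 None 0 | -190 None 0 | -182 8.4 14 | -174 5.9 25 | -166 5.7 20 | -158 5.4 25 | -150 2.9 18 | -142 -0.7 18 | 
0.4480606753210056
-206 2.2 28 | -198 9.9 36 | -190 13.8 22 | -182 10.3 24 | -174 7.6 24 | -166 7.4 29 | -158 7.1 25 | -150 5.3 26 | -142 0.6 20 | 
0.45742680743592673
```

View pics/side2.png

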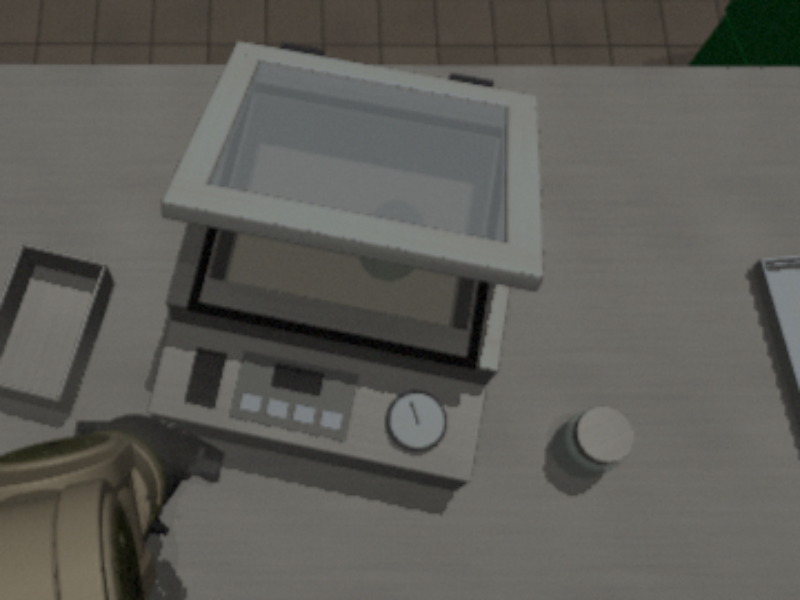

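The rocker's far half is now flat, 7 mm over the panel, so it is on. The lid is still up at 0.45 rad. Next I straighten the tool, lift it and move over the lid's front bar.

Emit:
arm_command:
  moves: [-1, 0, 0, 0, 0, 0.134, 0, -1, 0, 0, 0, 0, 0.135, 0, -1, 0, 0, 0, 0, 0.135, 0, -1, 0, 0, -50, 0, 0, 0, -1, 0, 0, -50, 0, 0, 0, -1, -50, -31, 0, 0, 0, 0, -1, -50, -31, 0, 0, 0, 0, -1, 0, 0, 0, 0, 0, 0]

```text
clock: 5.82
tcp_pos: [0.5163, 0.0364, 0.3656]
orientation: [-0.005, 0.106, 0.994, 0.0]
wrist_force: [-1.0, 0.1, -0.9]
finger_gap: -0.0
grip_force: 0.0
```

```bash
python3 - <<'E'
from h import *
go(-72,0,340,0)
E
```

```text
t 5.825 tip [-176.1   60.1  346.6] gap -3.897073068148758e-05 F [-1.   0.1 -0.9]
shift [-104.2  -59.5    5.7] turn [-0.001 -0.009 -0.005]
down 10mm = [-0.09  0.01 10.  ]
```

Emit:
arm_command:
  moves: [-1, -50, -30, 0, 0, 0, 0, -1, -48, -30, 0, 0, 0, 0, -1, -6, 0, 5, 0, 0, 0, -1, 0, 0, 10, 0, 0, 0, -1, 0, 0, 0, 0, 0, 0]

```text
clock: 6.45
tcp_pos: [0.6014, -0.0395, 0.3529]
orientation: [-0.003, 0.103, 0.995, 0.001]
wrist_force: [0.4, 0.2, -0.4]
finger_gap: 0.0
grip_force: 0.0
```

```bash
python3 - <<'E'
from h import *
go(-68,0,312,0)
E
```

```text
t 6.45 tip [-77.1   3.4 333.9] gap 6.762348159100975e-07 F [ 0.4  0.2 -0.4]
shift [-9.1 -3.4 21.9] turn [ 0.    -0.007  0.001]
down 10mm = [-0.07 -0.   10.  ]
```

Emit:
arm_command:
  moves: [-1, -5, -3, 7, 0, 0, 0, -1, -3, 0, 7, 0, 0, 0, -1, 0, 0, 6, 0, 0, 0, -1, 3, 0, 7, 0, 0, 0, -1, 4, 0, 7, 0, 0, 0, -1, 4, 0, 9, 0, 0, 0, -1, 4, 0, 9, 0, 0, 0]

```text
clock: 7.32
tcp_pos: [0.595, -0.042, 0.302]
orientation: [-0.001, 0.104, 0.995, 0.0]
wrist_force: [2.0, 1.5, 2.8]
finger_gap: -0.0002
grip_force: 1.7
```

```bash
python3 - <<'E'
from h import *
go(-88,0,263,0)
E
```

```text
t 7.325 tip [-82.7  -0.3 283. ] gap -0.00015573869551069428 F [2.  1.5 2.8]
shift [ 5.3  0.3 20. ] turn [ 0.    -0.003  0.   ]
down 10mm = [-0.03 -0.   10.  ]
```

Emit:
arm_command:
  moves: [-1, 3, 0, 9, 0, 0, 0, -1, 3, 0, 9, 0, 0, 0, -1, 3, 0, 9, 0, 0, 0, -1, 2, 0, 9, 0, 0, 0, -1, 2, 0, 9, 0, 0, 0, -1, 2, 0, 9, 0, 0, 0, -1, 2, 0, 9, 0, 0, 0]

```text
clock: 8.2
tcp_pos: [0.577, -0.0382, 0.2391]
orientation: [-0.003, 0.104, 0.995, 0.0]
wrist_force: [-3.2, 1.5, 8.3]
finger_gap: 0.0
grip_force: 3.6
```

```bash
python3 - <<'E'
from h import *
go(-105,0,184,0)
E
```

```text
t 8.2 tip [-101.2   -0.4  220.1] gap 3.4734314631932124e-05 F [-3.2  1.5  8.3]
shift [ 3.7  0.4 36.1] turn [ 0.    -0.006  0.   ]
down 10mm = [-0.06 -0.   10.  ]
```

Emit:
arm_command:
  moves: [-1, 1, 0, 8, 0, 0, 0, -1, 1, 0, 8, 0, 0, 0, -1, 1, 0, 7, 0, 0, 0, -1, 0, 0, 5, 0, 0, 0, -1, 0, 0, 4, 0, 0, 0, -1, 0, 0, 2, 0, 0, 0, -1, 0, 0, 0, 0, 0, 0, -1, 0, 0, 0, 0, 0, 0]

```text
clock: 9.2
tcp_pos: [0.573, -0.0374, 0.2049]
orientation: [-0.004, 0.104, 0.995, 0.0]
wrist_force: [-6.2, 2.0, 7.5]
finger_gap: -0.0001
grip_force: 3.5
```

```bash
python3 - <<'E'
from h import *
go(-105,0,184,0)
E
```

```text
t 9.2 tip [-105.3   -0.4  185.9] gap -6.315630828474058e-05 F [-6.2  2.   7.5]
shift [-0.2  0.4  1.9] turn [ 0.    -0.008  0.   ]
down 10mm = [-0.08 -0.   10.  ]
```

Nearly shut. I'll press a few mm further until the force shows the hard stop.

Emit:
arm_command:
  moves: [-1, 0, 0, 2, 0, 0, 0, -1, 0, 0, 2, 0, 0, 0, -1, 0, 0, 1, 0, 0, 0, -1, 0, 0, 0, 0, 0, 0, -1, 0, 0, 0, 0, 0, 0]

```text
clock: 9.82
tcp_pos: [0.5729, -0.0373, 0.2026]
orientation: [-0.003, 0.104, 0.995, 0.0]
wrist_force: [-10.5, 3.5, 21.8]
finger_gap: 0.0001
grip_force: 10.8
```

```bash
python3 - <<'E'
from h import *
go(-105,0,184,0)
for n in('scene','side'):
    p,d=read_camera(n); M=mach(cloud(n,d)); M[d==0]=1e4; x,y,z=M[...,0],M[...,1],M[...,2]
    h=z-(90+(x+225)/105*15)
    for nm,k in (('rocker far',(abs(y-125)<9)&(x>-170)&(x<-156)),('near',(abs(y-125)<9)&(x>-198)&(x<-182))): print(nm,np.median(h[k]) if k.any() else None,k.sum())
    for nm,k in (('bar',(x>-112)&(x<-92)&(abs(y+120)<40)),('side bar',(abs(y+158)<10)&(abs(x-50)<100))): print(nm,np.median(z[k]) if k.any() else None,k.sum())
    cv2.imwrite(f'pics/{n}3.png',p)
E
```

```text
t 9.825 tip [-105.4   -0.4  183.6] gap 0.00010959898029872336 F [-10.5   3.5  21.8]
shift [-0.3  0.4 -0.4] turn [-0.    -0.006  0.   ]
down 10mm = [-0.06  0.   10.  ]
rocker far 3.934766573435553 37
near 12.207250057312478 36
bar None 0
side bar None 0
rocker far None 0
near None 0
bar 183.78446306302646 78
side bar 183.6468257950451 627
```

View pics/side3.png

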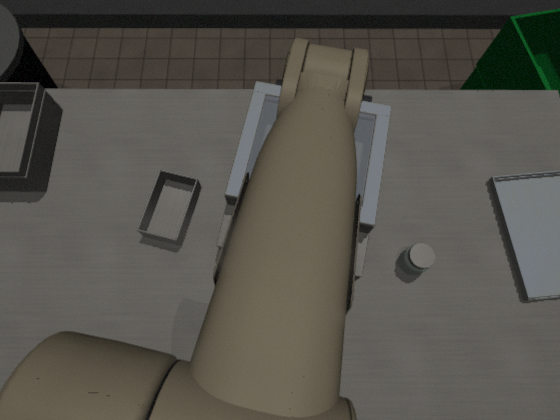

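The lid is shut: its bar reads 184 mm and the fingers push on it with 22 N. The rocker is still on, and the pan (168,208) and spare jar (418,258) are where they were. Handing in.

```bash
python3 -c "
from workcell import *
print(hand_in())"
```

```text
the job is handed in; nothing more can be done
None
```

I switched the sealer on with the lid still up, then pushed the lid down slowly until it was fully shut, and handed the job in at about 10 s with the fingertips still pressing it (about 22 N); the hand-in returned no verdict.

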